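# Unhook the teal slide caddy and put it with its specimen sheet

### The job

The teal slide caddy hangs by two keyhole slots on the stand: slide it up until the stud heads are at the wide ends of the slots, draw it forward off its studs, and stand it upright in the middle of the pink specimen sheet, setting it down rather than dropping it. Leave the cream caddy hanging where it is.

Things in the scene. Friction and masses are not known exactly. Their poses are not given: they have to be found in the camera images.
- teal_caddy_center (a point): Teal open-topped caddy of glass slides, rigid, 0.16 kg, hanging on the stand. Box 56 (x) x 44 (y) x 75 mm high; grip it from above across its plain 44 mm sides. Back plate on its -x side: 114 wide (y), 70 high, 5 thick, its rear face 33 mm behind this point. Point: box centre, 37.5 mm above the flat bottom; z up, x out of the front. Hanging, it is 34 mm out from the panel, axes within 2 deg of the stand's.
- cream_caddy_center (a point): Identical cream caddy on the same stand, 140 mm beside the teal one, either side; bystander. Both plates have two upright keyholes, 39.5 mm either side of the middle: wide hole 27 wide x 32 high, slot 10 wide x 16 high above it; studs now at the slots' tops. A caddy is free once raised 28 mm (22 to 34 will do) and then drawn 15 mm or more along the stand's x. Point: box centre, as on the teal one.
- stand: Fixed grey stand: upright panel 280 wide (y), 12 thick, top 132 mm above the bench; 12 mm thick foot from 20 mm before to 100 mm behind. Origin: on the bench under the middle of the panel's front face; x out of that face, away from the robot; z up. Studs 106.5 mm up at y = -109.5, -30.5, 30.5, 109.5: shaft 7 mm, head 15 mm across, 7 to 11 mm out from the face. Caddies hang centred at y = 70 and -70.
- pink_sheet_middle (a point): Middle of the top of the pink specimen sheet, a laminated card 170 (x) x 130 (y) x 2 mm with a white border, fixed flat on the bench to one side of the stand (an alike violet sheet lies on the other side). z up. Teal caddy standing on it: caddy centre 37.5 mm above this point.
Mind the look-alikes: they are no part of the job. What is shaped like the part that bears teal_caddy_center but orange, purple or red is not meant.

How it is judged:
By the outcome, as a careful person would: the job done as asked, in the order asked, and still so for the second after the job is handed in, with the robot touching nothing.
It also fails if it takes over 38 s, if anything falls off the work surface, if the arm or the gripper's body presses on something with over 40 N, if the wrist force passes 120 N, or if a joint passes its speed limit or range.

### The arm

A 7-joint arm with a two-finger parallel gripper is mounted at the origin on the work surface. World frame = base frame: x ahead of the robot, y to its left, z up, the work surface at z = 0. Lengths are in m, angles in rad, forces in N, time in s.
With the tool pointing down it reaches from about 0.4 to 0.85 m from the base axis. Payload 4.4 kg.
Tool frame: the origin (TCP) lies at the very end of the fingers, on their centre line; the grasp point (between the pads) lies 19 mm behind it; z points along the fingers, x is the direction in which the jaws open and shut, and the axes are right-handed (so a half turn about z gives the same grasp; the last joint's range is limited). The gripper opens to 94 mm and grips with 3 to 60 N. Pads are 16 mm wide; open, the fingers measure 119 mm over their backs; the gripper's body (75 mm by 177 mm) begins 78 mm behind the grasp point.
Start: joints at [-1.288, 0.628, 0.038, 1.517, -0.027, 0.996, -0.02], TCP at [0.222, 0.611, 0.205] pointing down, gripper open.
Joint ranges: [-3.06, 3.06], [-0.37, 2.12], [-1.25, 1.32], [0.18, 2.47], [-1.1, 4.24], [0.23, 1.98], [-2.94, 2.94]. Speed limits (rad/s): [2.57, 2.57, 3.14, 3.14, 3.14, 3.14, 3.14].

### API

Orientations are given as a 3x3 rotation matrix whose columns are the frame's x, y, z axes.
In Python, from cell import bot, inverse_kinematics, imaging, spotter, status gives the robot as it stands. Calls block until the motion is done:
- bot.move_to(position, orientation): joint-space move of the TCP to a pose.
- bot.move_linear(position, ori=None, rate=0.15, contact_N=None): straight line of the TCP; ori=None keeps the orientation; rate is the mean speed in m/s. With contact_N (N) it stops when the force on the tool has changed by that much, and returns True; else False.
- bot.movej(angles): joint-space move.
- bot.move_gripper(opening): finger opening in m; the grip force is fixed at half the most; returns when the fingers have stopped.
- bot.dwell(seconds).
- inverse_kinematics(position, orientation): joint angles nearest the present ones, or None.
- imaging.get_image(name): name is "side" or "top" or "wrist"; returns the picture (480x640x3 uint8, red, green, blue); there is no depth.
- imaging.camera_params(name): a dict with "K" (3x3 intrinsics, pixels), "D" ([k1, k2, p1, p2, k3] as OpenCV has them; the pictures are not rectified), "position" and "attitude" of the camera in the world; the wrist camera has in their place "hand_eye" (4x4, takes a point from camera to tool coordinates, whose origin is the TCP and whose axes are the tool frame's). Camera axes: x right, y down, z forward; pixel columns grow to the right and rows downward; lengths in m; the calibration is good to about 2 mm. A picture is of the moment at which its call begins: read the wrist's pose just before it. camera_params takes no time and is no camera call.
A pose or a line that the arm cannot do raises bot.PlanningError and nothing moves.
- bot.close_job(): hands the job in, once; it reports no verdict.
Trained networks look in the newest picture that a camera, given by its name, has taken for a name from the list of things; names that differ only in an ending like _2 or _b are one class to them, and where a whole thing is asked for, a point or a joint stands for the part that bears it (a point fixed in the world has none). Each returns a list of dicts, best first, with "confidence" (0 to 1); they miss things now and then, are a little off and sometimes report something else, mostly with a low value. They report only what shows in the picture. A call takes as long as a camera call. They do not tell look-alikes from the thing itself.
- spotter.trace(target, camera): "region" (480x640 bool, what is visible of it) and "centre" ([column, row] in pixels, amid what is visible of it).
Readings, each from a call of its own:
- status.read_clock(): time.
- status.read_joint_positions(): joint angles.
- status.read_joint_velocities(): joint speeds.
- status.read_tau(): joint torques, N m.
- status.read_tcp_pos(): TCP position.
- status.read_orientation(): TCP orientation.
- status.read_contact_force(): force on the tool from outside, world axes, zero at the start.
- status.read_ft_torque(): the same for the moment, N m.
- status.read_gripper_width(): finger opening in m.
Only numpy, scipy, OpenCV 4.12 (cv2) and the standard library are available. Lean on these libraries where they do the work, as an engineer would, in place of code of your own. Each camera call takes 0.05 s, during which the arm holds its last target.

## Working session

There is one attempt and no reset: what is moved stays moved. The work goes in short steps, each a Python script; the robot and the scene stay as the last script left them, time stands still between calls to the robot, and variables do not carry over. Pictures are saved under pics/ and viewed, and the job is handed in when it is done.

```bash
mkdir -p pics; ls
python3 - <<'E'
from cell import bot, imaging, status
import cv2
for n in ("side","top","wrist"):
    im=imaging.get_image(n); cv2.imwrite(f"pics/{n}0.png",im[:,:,::-1])
    print(n,imaging.camera_params(n))
print(status.read_clock(),status.read_tcp_pos(),status.read_orientation())
E
```

```text
pics
side {'K': array([[469.13399732,   0.        , 321.16050551],
       [  0.        , 469.13399732, 240.11538817],
       [  0.        ,   0.        ,   1.        ]]), 'D': array([0.00732327, 0.        , 0.        , 0.        , 0.        ]), 'position': array([-0.02132611, -0.69100337,  0.64547408]), 'attitude': array([[ 0.84585232, -0.30303523,  0.43898006],
       [-0.53338211, -0.48992958,  0.68954516],
       [ 0.00611284, -0.81739749, -0.57604165]])}
top {'K': array([[473.0343768 ,   0.        , 315.61965898],
       [  0.        , 473.0343768 , 236.69317307],
       [  0.        ,   0.        ,   1.        ]]), 'D': array([-0.11758904,  0.        ,  0.        ,  0.        ,  0.        ]), 'position': array([0.36550685, 0.01374623, 1.05471936]), 'attitude': array([[ 0.01896325, -0.99759001,  0.06674261],
       [-0.99980552, -0.01928215, -0.00413709],
       [ 0.00541406, -0.06665118, -0.99776165]])}
wrist {'K': array([[374.26687906,   0.        , 328.57069893],
       [  0.        , 374.26687906, 243.70503854],
       [  0.        ,   0.        ,   1.        ]]), 'D': array([-0.01395368,  0.        ,  0.        ,  0.        ,  0.        ]), 'hand_eye': array([[ 9.99999596e-01,  8.97178365e-04,  6.23011374e-05,
        -2.65066851e-04],
       [-8.83773301e-04,  9.67498209e-01,  2.52876324e-01,
        -7.42977486e-02],
       [ 1.66598928e-04, -2.52876277e-01,  9.67498610e-01,
        -1.78499169e-01],
       [ 0.00000000e+00,  0.00000000e+00,  0.00000000e+00,
         1.00000000e+00]])}
0.15 [0.22197357 0.61037481 0.20475115] [[ 3.41767435e-01  9.39784448e-01 -4.60780895e-04]
 [ 9.39783391e-01 -3.41767742e-01 -1.41007590e-03]
 [-1.48264744e-03  4.88837901e-05 -9.99998900e-01]]
```

View pics/side0.png

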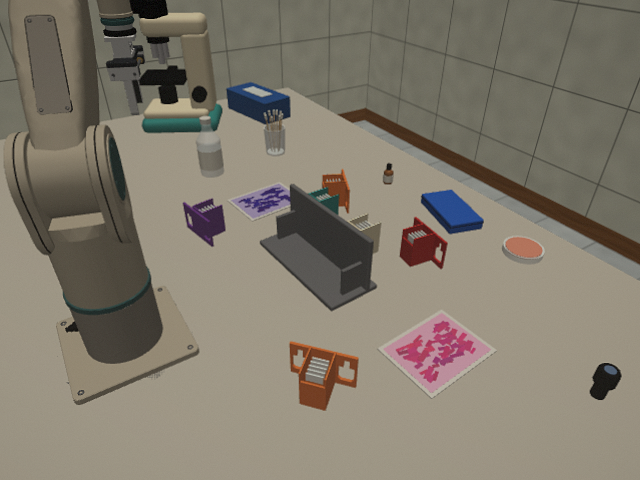

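View pics/top0.png

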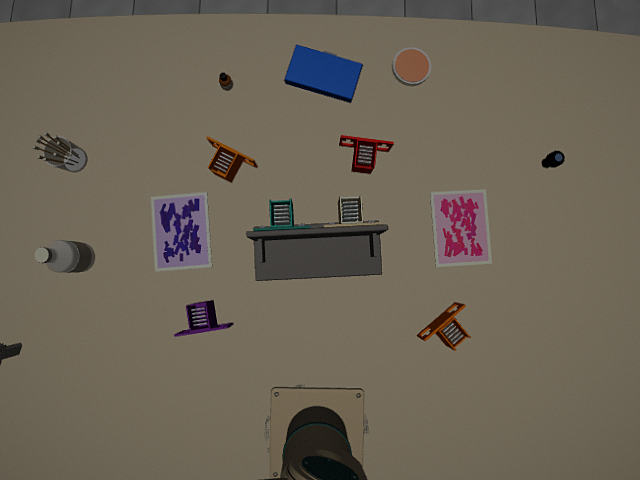

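The top view shows the teal caddy at (281,212) with the cream one at (350,210), both on the stand. The look-alikes are orange (230,160) and (445,328), red (366,153) and purple (203,318), and none of them is on the stand. The pink sheet is at (462,228) and the violet one at (182,231). Next I'll measure with the networks and an enlarged crop.

```bash
cat > h.py <<'E'
from cell import bot, imaging, status, spotter, inverse_kinematics
import cv2, numpy as np
def cam(n):
    c=imaging.camera_params(n)
    if n=="wrist":
        R=status.read_orientation(); p=status.read_tcp_pos(); H=c["hand_eye"]
        return c["K"],c["D"],R@H[:3,:3],p+R@H[:3,3]
    return c["K"],c["D"],c["attitude"],c["position"]
def onplane(px,C,z):
    K,D,R,t=C
    u=cv2.undistortPoints(np.array(px,float).reshape(-1,1,2),K,D)[:,0]
    d=np.c_[u,np.ones(len(u))]@R.T
    return t+d*((z-t[2])/d[:,2])[:,None]
def project(P,C):
    K,D,R,t=C
    q=(np.array(P,float).reshape(-1,3)-t)@R
    return cv2.projectPoints(q,np.zeros(3),np.zeros(3),K,D)[0][:,0]
E
python3 - <<'E'
from h import *
C=cam("top"); im=imaging.get_image("top")
for t,z in (("teal_caddy_center",.12),("stand",.132),("pink_sheet_middle",.002)):
    for d in spotter.trace(t,"top")[:7]:
        r=d["region"].astype(np.uint8); cn=max(cv2.findContours(r,0,2)[0],key=cv2.contourArea)
        print(t,round(d["confidence"],2),np.round(d["centre"],1),onplane([d["centre"]],C,z).round(4)[0],cv2.minAreaRect(cn))
        if t[0]=='p': print(onplane(cv2.boxPoints(cv2.minAreaRect(cn)),C,.002).round(4)[:,:2].tolist())
print(onplane([[247,230],[388,226],[255,280],[382,274]],C,.132).round(4).tolist())
cv2.imwrite("pics/topcrop.png",cv2.resize(im[180:290,140:500,::-1],None,fx=2.2,fy=2.2,interpolation=cv2.INTER_CUBIC))
E
```

```text
teal_caddy_center 0.87 [202.7 319. ] [0.2608 0.2298 0.12  ] ((200.7724609375, 316.69171142578125), (30.327388763427734, 57.056617736816406), 80.13418579101562)
teal_caddy_center 0.72 [451.2 329. ] [ 0.2495 -0.2629  0.12  ] ((449.6673889160156, 329.4841613769531), (37.53514099121094, 55.630035400390625), 47.72631072998047)
teal_caddy_center 0.71 [361.8 150.5] [ 0.604  -0.0799  0.12  ] ((364.32452392578125, 154.971923828125), (51.820884704589844, 34.04695129394531), 9.090276718139648)
teal_caddy_center 0.69 [223.  160.8] [0.5777 0.1994 0.12  ] ((225.03619384765625, 161.85243225097656), (56.870853424072266, 31.690452575683594), 27.824094772338867)
teal_caddy_center 0.58 [282.  212.9] [0.4741 0.0776 0.12  ] ((280.3154602050781, 214.30923461914062), (29.613006591796875, 54.13237762451172), 87.1375961303711)
stand 0.69 [317.7 254.9] [0.3917 0.0052 0.132 ] ((318.03961181640625, 250.51095581054688), (55.36689758300781, 142.2756805419922), 87.0262680053711)
pink_sheet_middle 0.89 [461.  229.5] [ 0.4586 -0.3191  0.002 ] ((460.5757141113281, 228.1725311279297), (75.87451171875, 57.268028259277344), 86.3086166381836)
[[0.542, -0.2468], [0.5541, -0.3802], [0.3812, -0.3904], [0.371, -0.2583]]
[[0.4378, 0.1447, 0.132], [0.451, -0.1319, 0.132], [0.3404, 0.1264, 0.132], [0.3568, -0.121, 0.132]]
```

View pics/topcrop.png

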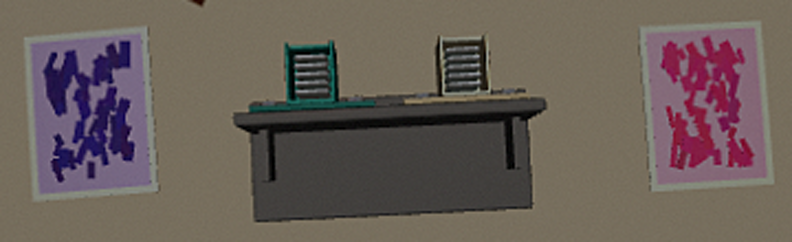

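The hanging teal caddy at (282,213) is the one meant: it's the only teal one and it hangs on the stand. The sheet measures 171 x 133 mm, as it should, with its middle near (0.462, -0.319). Next I'll take close wrist views for stereo.

```bash
cat >> h.py <<'E'
def tool(yaw):
    c,s=np.cos(yaw),np.sin(yaw)
    return np.array([[-s,c,0],[c,s,0],[0,0,-1.]])  # tool x=stand y, tool y = stand x
E
python3 - <<'E'
from h import *
y=np.radians(2.7); out={}
for i,p in enumerate([(.44,.077,.30),(.50,.03,.28)]):
    bot.move_to(np.array(p),tool(y)); bot.dwell(.2)
    C=cam("wrist"); im=imaging.get_image("wrist")
    cv2.imwrite(f"pics/w{i}.png",im[:,:,::-1]); np.savez(f"w{i}.npz",*C)
    print(C[3],status.read_clock())
    for d in spotter.trace("teal_caddy_center","wrist")[:3]: print(d["confidence"],d["centre"])
E
```

```text
[0.36580997 0.0740374  0.47835859] 2.7
0.95 [497.7, 42.6]
0.93 [24.8, 24.3]
0.85 [415.0, 339.0]
[0.42521731 0.02731512 0.45879811] 3.4167
0.87 [237.8, 313.4]
0.69 [551.6, 10.3]
0.69 [29.3, 3.3]
```

View pics/w0.png

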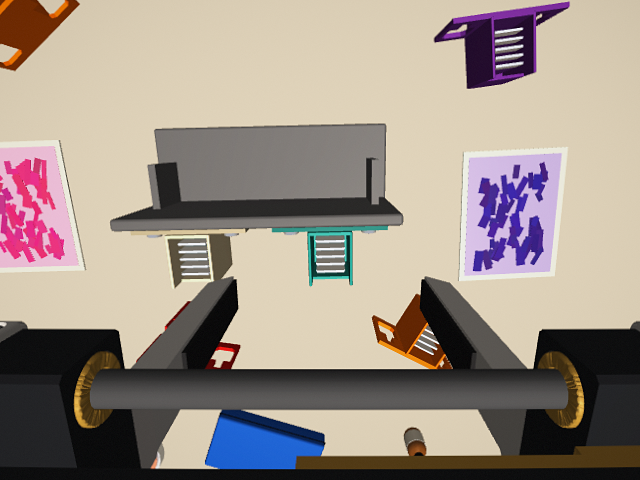

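View pics/w1.png

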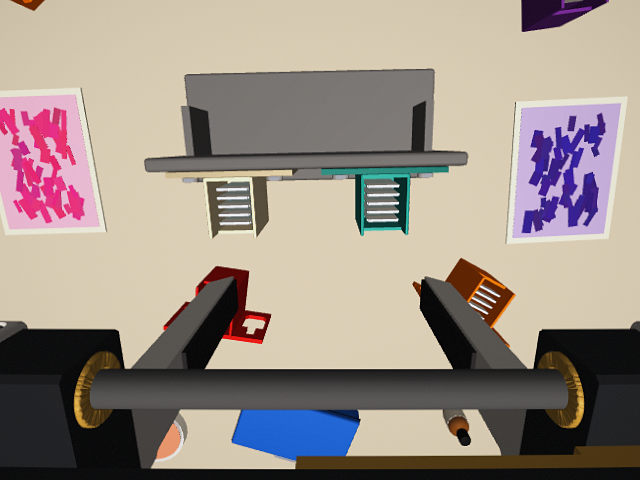

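Run:
```python
import cv2
a=cv2.imread("pics/w0.png")[190:300,250:400]; b=cv2.imread("pics/w1.png")[145:255,310:460]
s=lambda x:cv2.resize(x,None,fx=5,fy=5,interpolation=cv2.INTER_CUBIC)
cv2.imwrite("pics/c0.png",s(a));cv2.imwrite("pics/c1.png",s(b))
```

```text
(no output)
```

View pics/c0.png

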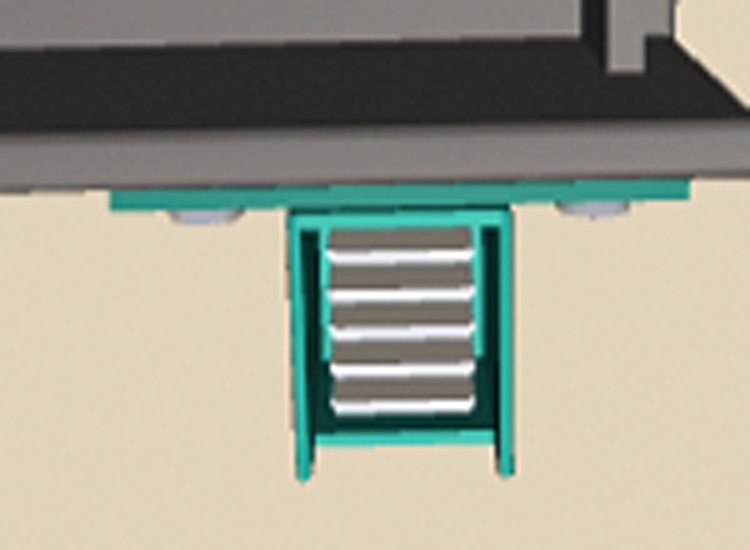

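View pics/c1.png

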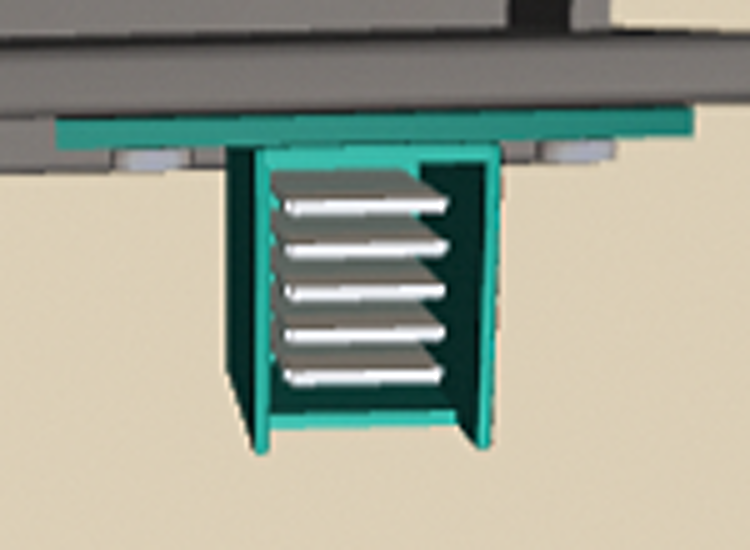

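```bash
cat > m.py <<'E'
from h import *
def ld(i):
    z=np.load(f"w{i}.npz"); return tuple(z[f"arr_{k}"] for k in range(4))
C=[ld(0),ld(1)]
pts={"backL":((290,212),(258,147)),"backR":((511,208),(499,144)),"frL":((300,480),(259,453)),"frR":((508,475),(484,447)),
"plateL":((110,190),(56,122)),"plateR":((690,180),(693,107)),"plateLf":((110,209),(56,149)),"plateRf":((690,199),(693,134)),
"panelR":None}
off=[(250,190),(310,145)]
import cv2
def tri(px):
    rows=[];rhs=[]
    for c,p in zip(C,px):
        u=cv2.undistortPoints(np.array([[p]],float),c[0],c[1])[0,0]
        d=c[2]@np.r_[u,1]; d/=np.linalg.norm(d); A=np.eye(3)-np.outer(d,d); rows.append(A); rhs.append(A@c[3])
    return np.linalg.lstsq(np.vstack(rows),np.hstack(rhs),rcond=None)[0]
for k,v in pts.items():
    if v: print(k,tri([((np.array(a)+.5)/5-.5+o) for a,o in zip(v,off)]).round(4))
# panel top front edge ends: w0 (112,229)?,(402,224)
E
python3 m.py
```

```text
backL [0.4478 0.0576 0.1225]
backR [0.4453 0.1007 0.1207]
frL [0.5033 0.0617 0.1229]
frR [0.5006 0.1036 0.1212]
plateL [0.4456 0.0219 0.1196]
plateR [0.4374 0.1347 0.1216]
plateLf [0.4504 0.0218 0.1166]
plateRf [0.442  0.1357 0.1192]
```

Run:
```python
from m import *
im=cv2.imread("pics/w0.png")
cv2.imwrite("pics/c2.png",np.vstack([cv2.resize(im[205:245,105:265],None,fx=5,fy=5,interpolation=2),cv2.resize(im[205:245,260:420],None,fx=5,fy=5,interpolation=2)]))
```

```text
backL [0.4478 0.0576 0.1225]
backR [0.4453 0.1007 0.1207]
frL [0.5033 0.0617 0.1229]
frR [0.5006 0.1036 0.1212]
plateL [0.4456 0.0219 0.1196]
plateR [0.4374 0.1347 0.1216]
plateLf [0.4504 0.0218 0.1166]
plateRf [0.442  0.1357 0.1192]
```

View pics/c2.png

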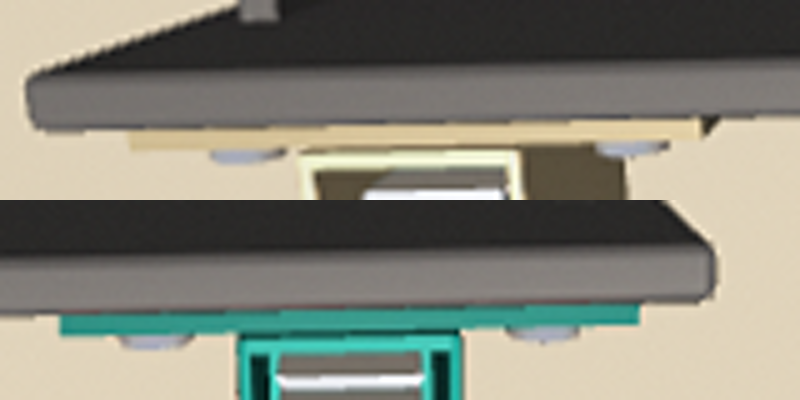

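```bash
python3 - <<'E' | tail -3
from m import *
a,b=onplane([[112.9,230.9],[400,224.9]],C[0],.132)
d=b-a; print(a,b,np.linalg.norm(d),np.degrees(np.arctan2(-d[0],d[1])))
E
```

```text
plateLf [0.4504 0.0218 0.1166]
plateRf [0.442  0.1357 0.1192]
[ 0.45361181 -0.12726022  0.132     ] [0.43448543 0.14499756 0.132     ] 0.27292877695927703 4.018482141172648
```

Run:
```python
from h import *
y=np.radians(3.8); R=tool(y); c=np.array([.474,.081,0])
bot.move_to(c+[0,0,.19],R)
print(bot.move_linear(c+[0,0,.077],rate=.1,contact_N=6), status.read_tcp_pos(), status.read_contact_force())
cv2.imwrite("pics/g0.png",imaging.get_image("wrist")[:,:,::-1])
bot.move_gripper(.0)
print(status.read_gripper_width(),status.read_contact_force().round(2),status.read_ft_torque().round(2),status.read_tcp_pos(),status.read_clock())
cv2.imwrite("pics/g1.png",imaging.get_image("wrist")[:,:,::-1])
```

```text
False [0.47448358 0.08104725 0.07749278] [ 0.31599515 -0.38680087  0.25249122]
0.043704372794532126 [-0.32  0.1   0.25] [ 0.03 -0.01  0.03] [0.47402117 0.08095452 0.07697611] 6.1333
```

View pics/g1.png

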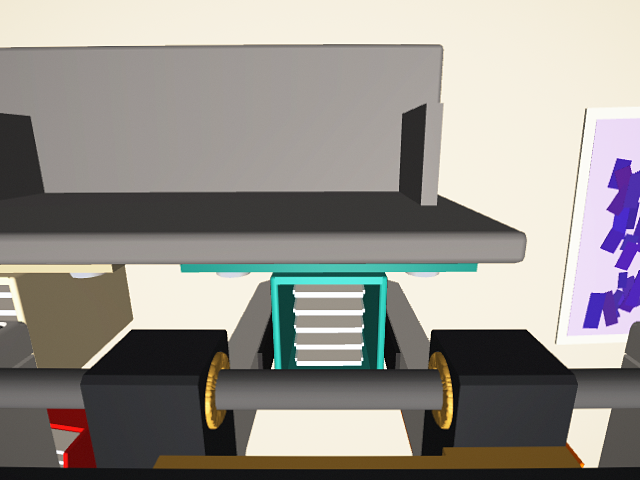

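The fingers hold the teal box centred at (328,320), with an opening of 43.7 mm. Now I'll lift it 28 mm.

Run:
```python
from h import *
p=status.read_tcp_pos(); c=np.array([.474,.081,.077])
print(bot.move_linear(c+[0,0,.028],rate=.05,contact_N=10))
bot.dwell(.2)
print(status.read_gripper_width(),status.read_contact_force().round(2),status.read_ft_torque().round(2),status.read_tcp_pos(),status.read_clock())
cv2.imwrite("pics/l0.png",imaging.get_image("wrist")[:,:,::-1])
```

```text
False
0.04374781810391854 [ 0.46  1.09 -1.07] [ 0.07 -0.15  0.02] [0.47397314 0.08103706 0.10478537] 7.0917
```

View pics/l0.png

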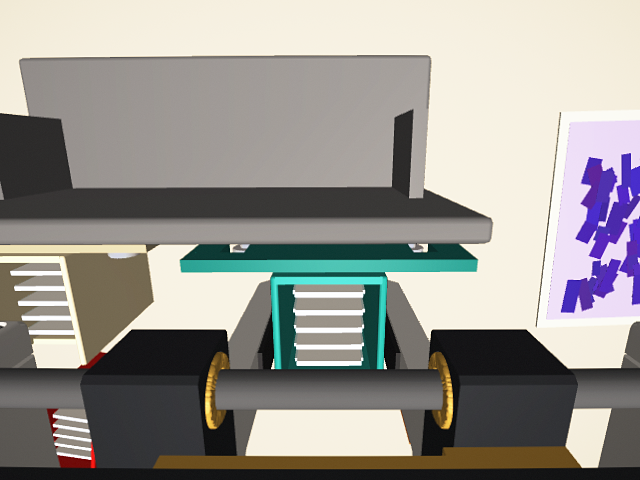

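Run:
```python
from h import *
y=np.radians(4.0); n=np.array([np.cos(y),np.sin(y),0]); c=np.array([.474,.081,.105])
print(bot.move_linear(c+.045*n,rate=.06,contact_N=6))
print(status.read_gripper_width(),status.read_contact_force().round(2),status.read_ft_torque().round(2),status.read_tcp_pos(),status.read_clock())
cv2.imwrite("pics/d0.png",imaging.get_image("wrist")[:,:,::-1])
```

```text
False
0.043637901694400176 [-0.08  0.23 -1.21] [-0.01  0.    0.06] [0.51830607 0.08405477 0.10484745] 8.0417
```

View pics/d0.png

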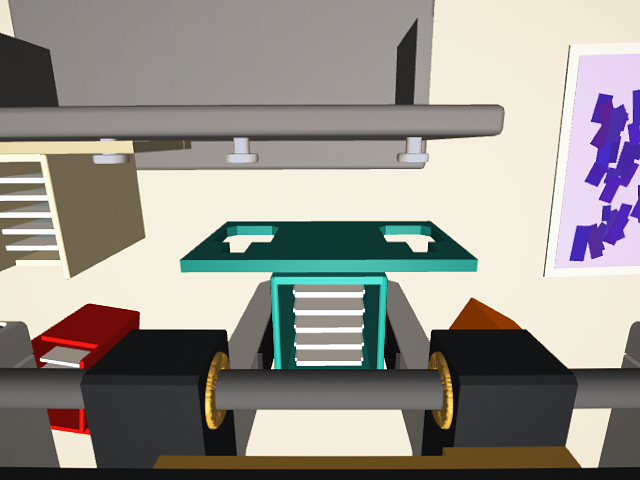

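The caddy is off its studs: the keyholes at (250,237) and (410,237) are clear of the stud heads at (240,157) and (413,157). The cream caddy still hangs. Next I'll raise it and carry it to the sheet.

Run:
```python
from h import *
R=tool(np.radians(3.9))
bot.move_linear([.5186,.0842,.25],rate=.2)
bot.move_linear([.462,-.319,.25],R,rate=.25)
bot.move_linear([.462,-.319,.12],rate=.15)
bot.dwell(.2)
C=cam("wrist"); im=imaging.get_image("wrist"); cv2.imwrite("pics/p0.png",im[:,:,::-1])
np.savez("p0.npz",*C)
im=imaging.get_image("top"); cv2.imwrite("pics/p0t.png",im[:,:,::-1])
im=imaging.get_image("side"); cv2.imwrite("pics/p0s.png",im[:,:,::-1])
print(status.read_tcp_pos(),status.read_gripper_width(),status.read_contact_force(),status.read_clock())
```

```text
[ 0.46221665 -0.31910998  0.12042131] 0.04367474817506617 [ 0.71089336 -0.4958365  -0.33524089] 12.1083
```

View pics/p0.png

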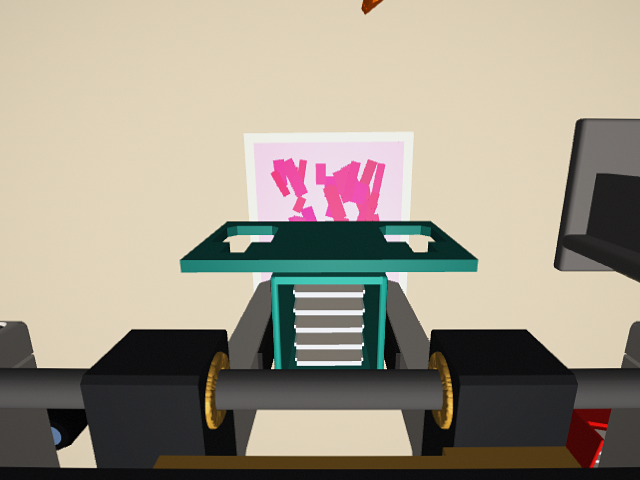

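View pics/p0s.png

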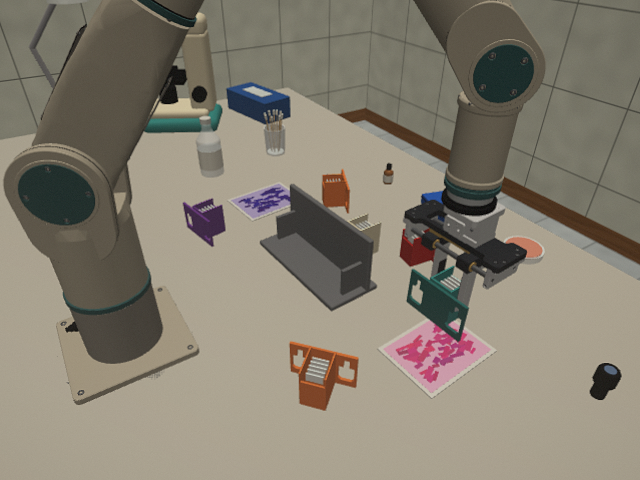

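Run:
```python
from h import *
z=np.load("p0.npz"); C=tuple(z[f"arr_{k}"] for k in range(4))
a,b=onplane([[244.5,133.5],[413.5,131.5]],C,.002)
d=b-a;d/=np.linalg.norm(d);n=np.array([d[1],-d[0],0])
print(a,b,np.linalg.norm(b-a),(a+b)/2+.085*n,np.degrees(np.arctan2(n[1],n[0])))
# side view check from the first picture
S=cam("side"); print(onplane([[379,350],[441,311],[496,349],[434,393]],S,.002).mean(0))
```

```text
[ 0.38362134 -0.3890419   0.002     ] [ 0.37327673 -0.26049695  0.002     ] 0.12896051411416118 [ 0.46317513 -0.31795112  0.002     ] 4.6009411908989755
[ 0.46627393 -0.31718695  0.002     ]
```

The three estimates of the sheet's middle agree to within about 4 mm, so I'll use (0.463, -0.318) and lower it with contact sensing.

Run:
```python
from h import *
R=tool(np.radians(4.1))
bot.move_linear([.463,-.318,.045],R,rate=.1)
bot.dwell(.2); f0=status.read_contact_force()
hit=bot.move_linear([.463,-.318,.026],rate=.015,contact_N=2.5)
print(hit,f0.round(2),status.read_contact_force().round(2),status.read_tcp_pos(),status.read_clock())
cv2.imwrite("pics/s0.png",imaging.get_image("side")[:,:,::-1][230:430,340:540])
```

```text
True [ 0.17  0.3  -2.74] [-1.    0.03  4.06] [ 0.46289112 -0.31793912  0.03004826] 14.1333
```

View pics/s0.png

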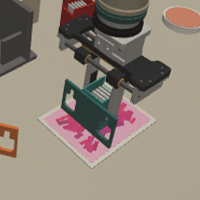

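Run:
```python
from h import *
bot.move_gripper(.07); print(status.read_contact_force().round(2))
bot.move_linear([.463,-.318,.20],rate=.1)
bot.move_linear([.40,-.318,.32],rate=.2); bot.dwell(.2)
C=cam("wrist"); im=imaging.get_image("wrist"); cv2.imwrite("pics/f0.png",im[:,:,::-1]); np.savez("f0.npz",*C)
cv2.imwrite("pics/f0s.png",imaging.get_image("side")[:,:,::-1])
print(status.read_clock(),status.read_contact_force().round(2))
```

```text
[ 0.83  0.26 -0.72]
17.775 [ 0.04 -0.57 -1.22]
```

View pics/f0.png

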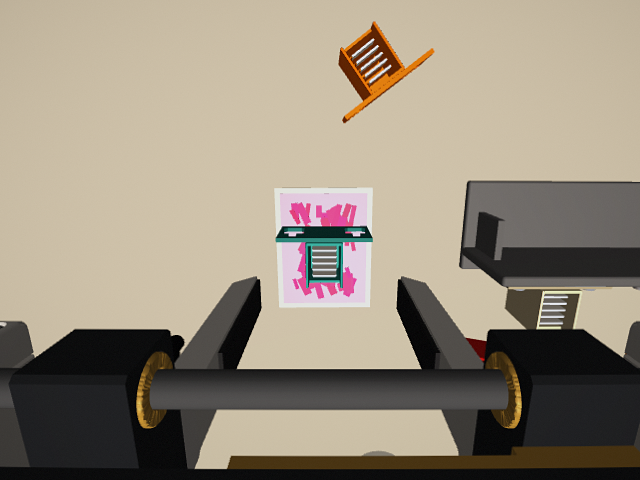

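View pics/f0s.png

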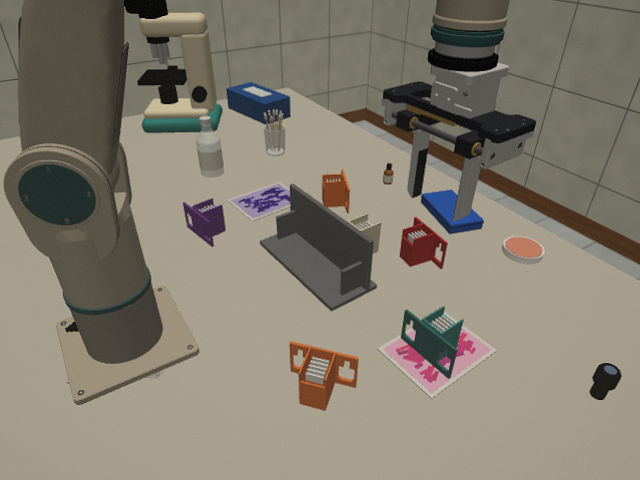

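Run:
```python
from h import *
z=np.load("f0.npz"); C=tuple(z[f"arr_{k}"] for k in range(4))
print(onplane([[274.5,188],[372.5,187.5],[371,306.5],[279,306.5]],C,.002).mean(0))
im=cv2.imread("pics/f0.png")
cv2.imwrite("pics/f1.png",cv2.resize(im[180:315,260:390],None,fx=4.4,fy=4.4,interpolation=2))
print(project([[.463+a*np.cos(.07)-b*np.sin(.07),-.318+a*np.sin(.07)+b*np.cos(.07),.077] for a,b in((-.028,-.022),(-.028,.022),(.028,-.022),(.028,.022))],C))
```

```text
[ 0.46245941 -0.31770663  0.002     ]
[[304.51728556 243.77924833]
 [342.43561309 243.87156157]
 [305.12042549 289.05052111]
 [341.84960966 289.12596526]]
```

View pics/f1.png

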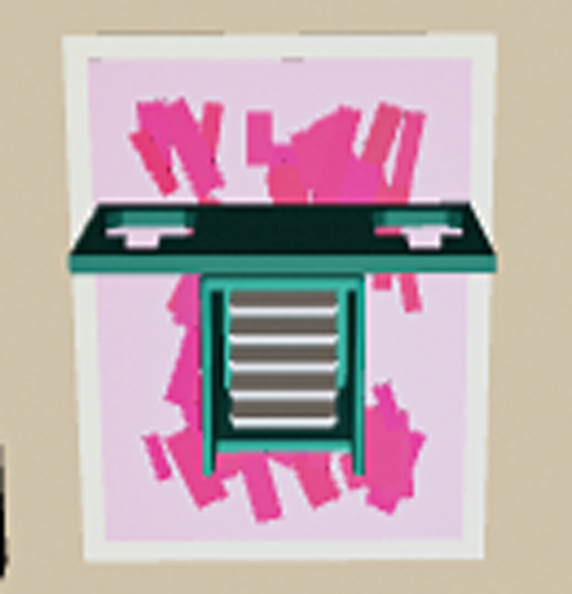

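```bash
python3 -c "
from h import *
bot.close_job()
print(status.read_clock())"
```

```text
the job is handed in; nothing more can be done
the job is handed in; nothing more can be done
```

The teal caddy is standing upright on the pink specimen sheet, and I handed the job in shortly after 17.8 s on the robot's clock, against the 38 s limit. I gripped it across its 44 mm sides, raised it 28 mm and drew it 45 mm along the stand's x, clear of the studs. I then carried it over and lowered it until it touched the sheet, released it and moved the arm away.

**Last checks:** the final wrist and side pictures show the caddy upright, with its rim about 1.5 mm from where it should be if centred on the sheet. The cream caddy is still hanging, and the gripper is well clear of everything.

**Disagreements:** the estimates of the sheet's middle differed by up to about 4 mm between cameras, the side view being furthest out. The last wrist view put it within 1 mm of where I aimed. The caddy touched down about 2.5 mm lower than I had worked out, but gently, with an upward force of about 4 N. No check failed.

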